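# Lay the belt pulleys in their fitting trays

## Task

Pick out the four belt pulleys and lay each one, hub up, in the wooden tray made for its size, flat on the tray's floor: the smallest pulley in the smallest tray, and so on up to the largest in the largest. Set them down gently rather than dropping them, and leave the pipe flange and the bearing block where they are.

Things in the scene. Friction and masses are not known exactly. Their poses are not given: they have to be found in the camera images.
- pulley_tiny_center (a point): The smallest of four loose aluminium V-belt pulleys, lying flat, hub up; from above a light smooth disc without bolt holes, and a round hub with a dark bore. Rim 40 mm across, 20 mm thick; hub on it 24 mm across, 28 mm tall; 48 mm high in all. Take it by the hub. Origin on the axis half-way up: 24 mm above the underside, 4 mm above the rim's top face. z up. 0.05 to 0.45 kg.
- pulley_small_center (a point): The second smallest of four loose aluminium V-belt pulleys, lying flat, hub up; from above a light smooth disc without bolt holes, and a round hub with a dark bore. Rim 54 mm across, 20 mm thick; hub on it 28 mm across, 28 mm tall; 48 mm high in all. Take it by the hub. Origin on the axis half-way up: 24 mm above the underside, 4 mm above the rim's top face. z up. 0.05 to 0.45 kg.
- pulley_medium_center (a point): The second largest of four loose aluminium V-belt pulleys, lying flat, hub up; from above a light smooth disc without bolt holes, and a round hub with a dark bore. Rim 68 mm across, 20 mm thick; hub on it 31 mm across, 28 mm tall; 48 mm high in all. Take it by the hub. Origin on the axis half-way up: 24 mm above the underside, 4 mm above the rim's top face. z up. 0.05 to 0.45 kg.
- pulley_large_center (a point): The largest of four loose aluminium V-belt pulleys, lying flat, hub up; from above a light smooth disc without bolt holes, and a round hub with a dark bore. Rim 82 mm across, 20 mm thick; hub on it 34 mm across, 28 mm tall; 48 mm high in all. Take it by the hub. Origin on the axis half-way up: 24 mm above the underside, 4 mm above the rim's top face. z up. 0.05 to 0.45 kg.
- tray_tiny_floor (a point): The smallest of four fixed square wooden trays: pale floor, dark lip. Outside 70 x 70 mm, inside 60 x 60 mm (10 mm to spare round the smallest pulley). The lip is 5 mm thick, its top 10 mm above the tray's floor; the floor is 6 mm above the work surface. Origin: centre of the floor's top face; x, y along the sides, z up.
- tray_small_floor (a point): The second smallest of four fixed square wooden trays: pale floor, dark lip. Outside 84 x 84 mm, inside 74 x 74 mm (10 mm to spare round the second smallest pulley). The lip is 5 mm thick, its top 10 mm above the tray's floor; the floor is 6 mm above the work surface. Origin: centre of the floor's top face; x, y along the sides, z up.
- tray_medium_floor (a point): The second largest of four fixed square wooden trays: pale floor, dark lip. Outside 98 x 98 mm, inside 88 x 88 mm (10 mm to spare round the second largest pulley). The lip is 5 mm thick, its top 10 mm above the tray's floor; the floor is 6 mm above the work surface. Origin: centre of the floor's top face; x, y along the sides, z up.
- tray_large_floor (a point): The largest of four fixed square wooden trays: pale floor, dark lip. Outside 112 x 112 mm, inside 102 x 102 mm (10 mm to spare round the largest pulley). The lip is 5 mm thick, its top 10 mm above the tray's floor; the floor is 6 mm above the work surface. Origin: centre of the floor's top face; x, y along the sides, z up.
- flange_center (a point): A loose pipe flange, not a pulley: dark steel disc 72 mm in diameter, 14 mm thick, with four dark bolt holes, and a 38 mm neck on it, 38 mm high in all. Origin on its axis half-way up, 19 mm above its underside; z up. To be left alone.
- block_center (a point): A loose shaft-bearing block, not a pulley: dark steel, foot 100 x 34 mm and 12 mm high, with a round hump (44 mm wide) in the middle, 48 mm high in all. Origin at its middle half-way up, 24 mm above its underside; x along the foot, z up. To be left alone.
Not all that is in view belongs to the job. Leave any blue or red look-alike of the part that bears pulley_small_center alone. Leave any blue or red look-alike of the part that bears tray_small_floor alone.

How it is judged:
At the end, for the whole second after the job is handed in: Each of the four pulleys lies at rest in the tray of its own size: hub up, tilted less than 0.1 rad, its underside within 4 mm below to 3 mm above the tray's floor, its axis within 15 mm of the tray's centre (horizontal distance between pulley_tiny_center and tray_tiny_floor below 0.015 m and z of pulley_tiny_center in the frame of tray_tiny_floor between 0.02 and 0.027 m and angle between each of pulley_tiny_center, pulley_small_center, pulley_medium_center, pulley_large_center's own z axis and vertical below 0.1 rad and linear speed of each of pulley_tiny, pulley_small, pulley_medium, pulley_large below 0.02 m/s and horizontal distance between pulley_small_center and tray_small_floor below 0.015 m and z of pulley_small_center in the frame of tray_small_floor between 0.02 and 0.027 m and horizontal distance between pulley_medium_center and tray_medium_floor below 0.015 m and z of pulley_medium_center in the frame of tray_medium_floor between 0.02 and 0.027 m and horizontal distance between pulley_large_center and tray_large_floor below 0.015 m and z of pulley_large_center in the frame of tray_large_floor between 0.02 and 0.027 m); the robot touches nothing.
It fails at once if a pulley is dropped or thrown (faster than 0.8 m/s while out of the fingers) ((linear speed of pulley_tiny above 0.8 m/s and contact force between pulley_tiny and the fingers below 0.05 N) or (linear speed of pulley_small above 0.8 m/s and contact force between pulley_small and the fingers below 0.05 N) or (linear speed of pulley_medium above 0.8 m/s and contact force between pulley_medium and the fingers below 0.05 N) or (linear speed of pulley_large above 0.8 m/s and contact force between pulley_large and the fingers below 0.05 N)).
It fails at once if the pipe flange is shifted by more than 15 mm (distance of flange_center from where it was at the start of the episode above 0.015 m).
It fails at once if the bearing block is shifted by more than 15 mm (distance of block_center from where it was at the start of the episode above 0.015 m).
It also fails if it takes over 99 s, if anything falls off the work surface, if the arm or the gripper's body presses on something with over 40 N, if the wrist force passes 120 N, or if a joint passes its speed limit or range.

## Robot

A 7-joint arm with a two-finger parallel gripper is mounted at the origin on the work surface. World frame = base frame: x ahead of the robot, y to its left, z up, the work surface at z = 0. Lengths are in m, angles in rad, forces in N, time in s.
With the tool pointing down it reaches from about 0.4 to 0.85 m from the base axis. Payload 4.5 kg.
Tool frame: the origin (TCP) lies midway between the tips of the shut fingers; the grasp point (between the pads) lies 19 mm behind it (grasp_offset is the distance from the TCP to the grasp point, in m); y points along the fingers, z is the direction in which the jaws open and shut, and the axes are right-handed (so a half turn about y gives the same grasp; the last joint's range is limited). The gripper opens to 88 mm and grips with 3 to 60 N. Pads are 18 mm wide; open, the fingers measure 123 mm over their backs; the gripper's body (75 mm by 187 mm) begins 45 mm behind the grasp point.
Start: joints at [-1.145, 0.689, -0.195, 1.565, 0.157, 0.902, -0.215], TCP at [0.239, 0.578, 0.239] pointing down, gripper open.
Joint ranges: [-3.01, 3.01], [-0.46, 2.08], [-1.47, 1.51], [0.13, 2.56], [-1, 4.14], [0.04, 2.09], [-2.66, 2.66]. Speed limits (rad/s): [2.57, 2.57, 3.14, 3.14, 3.14, 3.14, 3.14].

## Interface

Orientations are given as a unit quaternion [w, x, y, z].
In Python, from plant import * gives the robot as it stands.
- The arm moves only by the tool drive_tool, never from a script. Its argument "rows" is a list of rows, each a list of 7 numbers: the shift along the world's x, y, z each as a share of 100 mm, from -1 to 1, then the turn, a rotation vector about the world's x, y, z each as a share of 360 degrees, from -1 to 1, then the finger opening in mm, from 0 to 88.1. A call has 1 to 12 rows; each row is the pose to reach, as a shift and turn from the pose commanded when the call began, turning the shorter way round; what a row does not reach only later rows make up. A row lasts 1/12 s, in which the tool goes at most 41.7 mm and 7.16 degrees, less where a joint would pass 70% of its speed; a pose out of reach is approached as far as the arm can. A call with a number of a shift or a turn outside -1 to 1 is refused whole. A call with a gripper value outside its range is refused whole. The fingers move at their own pace and stop on an object; "force" is the grip in N (left out, the last holds). Time passes only in rows, so rows that repeat a pose let the fingers close. It gives the time, the measured TCP pose, the force and the opening at its end, in the units of the state.
- observe(): the state, without advancing time (a new reading comes with each control period).
- read_camera(name): name is "scene" or "top" or "wrist"; returns a dict with "pixels" (480x640x3 uint8, red, green, blue), "depth" (480x640 float32, m along the optical axis (not along the pixel's ray), 0 where there is no reading), "intrinsics" (3x3 intrinsics, pixels), "R" (3x3) and "t" (3): a world point X has camera coordinates R X + t. Camera axes: x right, y down, z forward; pixel columns grow to the right and rows downward; lengths in m; the calibration is good to about 2 mm. A picture is of the moment at which its call begins.
- close_job(): hands the job in, once; it reports no verdict.
The state is a dict: "clock": time; "qpos": joint angles; "qd": joint speeds; "tau": joint torques, N m; "tcp_pos": TCP position; "ee_rot": TCP orientation; "force": force on the tool from outside, world axes, zero at the start; "wrist_torque": the same for the moment, N m; "width": finger opening in m.
Only numpy, scipy, OpenCV 4.12 (cv2) and the standard library are available. Lean on these libraries where they do the work, as an engineer would, in place of code of your own. Each camera call takes 0.05 s, during which the arm holds its last target.

## Working session

There is one attempt and no reset: what is moved stays moved. The work goes in short steps, Python scripts to look and compute and a tool call to move; the robot and the scene stay as the last step left them, time stands still between calls to the robot, and variables do not carry over. Pictures are saved under pics/ and viewed, and the job is handed in when it is done.

Besides the shell and the picture viewer there is one more tool, called after "Request:" as name([rows], argument=value, ...), one row to a line, values as JSON. drive_tool: Moves the arm, as the interface text tells. Shift numbers are shares of 100 mm and turn numbers shares of 360 degrees, none past 1 either way. Its arguments: {"type":"object","properties":{"rows":{"type":"array","items":{"type":"array","items":{"type":"number"}}},"force":{"type":"number"}},"required":["rows"]}

```bash
ls; mkdir -p pics; python3 - <<'E'
from plant import *
import cv2,numpy as np,pickle
s=observe();print({k:np.round(v,3) for k,v in s.items()})
for n in("top","scene"):
    c=read_camera(n);pickle.dump(c,open(n+".pkl","wb"));cv2.imwrite(f"pics/{n}0.png",c["pixels"][:,:,::-1])
    print(n,c["intrinsics"],np.round(c["R"],3),c["t"])
E
```

```text
pics
{'clock': np.float64(0.0), 'qpos': array([-1.145,  0.69 , -0.195,  1.566,  0.157,  0.903, -0.215]), 'qd': array([ 0.001, -0.   ,  0.001,  0.001, -0.   , -0.   ,  0.   ]), 'tau': array([-1.0000e-03, -5.2756e+01, -1.2670e+00, -1.5343e+01, -5.3000e-02,
        6.0000e-03,  0.0000e+00]), 'tcp_pos': array([0.238, 0.577, 0.238]), 'ee_rot': array([-0.693,  0.694, -0.138,  0.138]), 'force': array([-0.671,  0.453,  0.215]), 'wrist_torque': array([0.039, 0.016, 0.014]), 'width': np.float64(0.088)}
top [[604.70836044   0.         313.693109  ]
 [  0.         604.70836044 242.21396378]
 [  0.           0.           1.        ]] [[-0.014 -1.     0.009]
 [-0.99   0.012 -0.137]
 [ 0.137 -0.01  -0.99 ]] [0.05587045 0.48264233 1.04723155]
scene [[454.49774279   0.         319.88354454]
 [  0.         454.49774279 237.03615101]
 [  0.           0.           1.        ]] [[ 0.362  0.932  0.011]
 [ 0.785 -0.298 -0.543]
 [-0.503  0.205 -0.84 ]] [-0.25411157 -0.34195489  1.2130512 ]
```

View pics/top0.png

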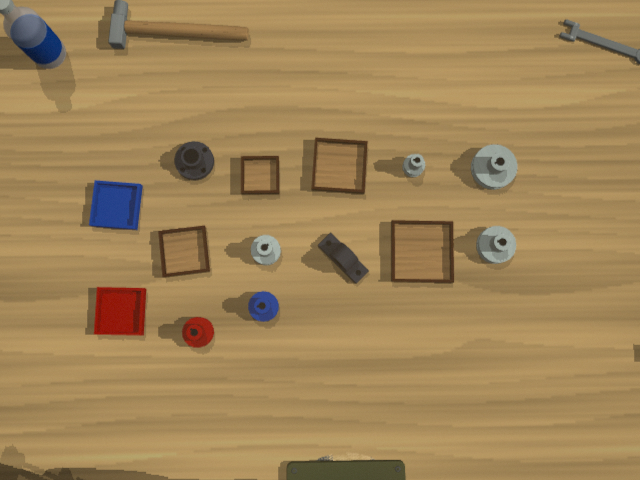

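View pics/scene0.png

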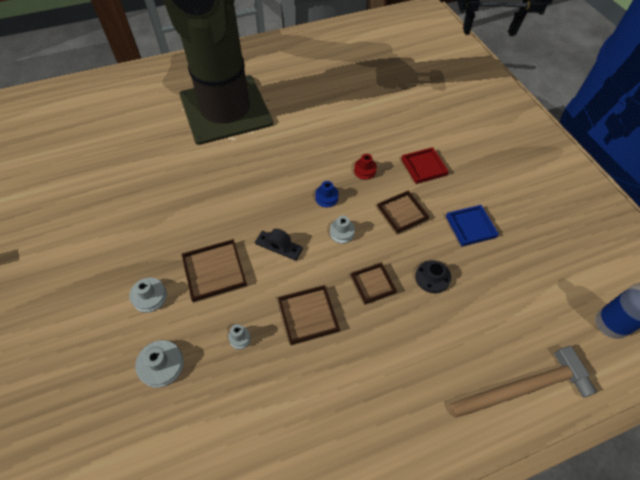

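The top view shows the bare aluminium discs at about (415,165), (265,249), (497,245) and (495,167). The wooden trays are at (260,175), (184,251), (340,165) and (422,252). The red and blue look-alikes, the flange at (194,160) and the block at (343,258) are to be left alone. Next I'll measure the pulleys and trays and confirm them in an enlarged crop.

```bash
cat > h.py <<'E'
import numpy as np,cv2
def world(c):
    K,R,t=c["intrinsics"],c["R"],c["t"];d=c["depth"]
    v,u=np.mgrid[:480,:640];P=np.stack([(u-K[0,2])/K[0,0]*d,(v-K[1,2])/K[1,1]*d,d],-1)
    W=(P-t)@R   # R^T (P-t)
    W[d<=0]=np.nan
    return W
def ray(c,u,v,z):
    K,R,t=c["intrinsics"],c["R"],c["t"]
    r=R.T@np.array([(u-K[0,2])/K[0,0],(v-K[1,2])/K[1,1],1]);o=-R.T@t
    return o+r*(z-o[2])/r[2]
E
python3 - <<'E'
from h import *
import pickle
c=pickle.load(open("top.pkl","rb"));W=world(c)
print("table z",np.nanmedian(W[380:430,200:500,2]),np.nanstd(W[380:420,300:400,2]))
for n,(u,v,r,R) in dict(tiny=(415,165,18,.02),small=(265,249,22,.027),med=(497,245,26,.034),large=(495,167,30,.041),flange=(194,160,26,.036)).items():
    w=W[v-r:v+r,u-r:u+r].reshape(-1,3)
    o=[]
    for lo,hi in((.015,.026),(.044,.055)):
        p=w[(w[:,2]>lo)&(w[:,2]<hi)][:,:2].astype(np.float32)
        (x,y),q=cv2.minEnclosingCircle(p);o+=[len(p),round(x,4),round(y,4),round(2*q,4)]
    print(n,o,np.nanmax(w[:,2]))
g=c["pixels"].astype(int).sum(2)
for n,(u,v) in dict(tiny=(260,175),small=(184,251),med=(340,165),large=(422,252)).items():
    r=42 
    a=((g[v-r:v+r,u-r:u+r]<210)).astype(np.uint8)
    k,l,st,ce=cv2.connectedComponentsWithStats(a)
    # component whose bbox contains center & is biggest hull
    best=max(range(1,k),key=lambda i:st[i,2]*st[i,3] if abs(st[i,0]+st[i,2]/2-r)<8 and abs(st[i,1]+st[i,3]/2-r)<8 else 0)
    ys,xs=np.where(l==best)
    pts=np.array([ray(c,x+u-r,y+v-r,.016)[:2] for x,y in zip(xs,ys)],np.float32)
    m=cv2.minAreaRect(pts);print(n,np.round(m[0],4),np.round(m[1],4),m[2],st[best])
im=c["pixels"][120:360,80:540,::-1]
cv2.imwrite("pics/crop0.png",cv2.resize(im,None,fx=1.7,fy=1.7,interpolation=3))
E
```

```text
table z 0.0006781392067042382 0.002036398756446374
tiny [190, 0.6274, -0.137, 0.0399, 136, 0.6281, -0.1375, 0.025] 0.05374607814752213
small [475, 0.4734, 0.1378, 0.0548, 193, 0.4732, 0.1377, 0.0278] 0.05473668144669777
med [787, 0.4771, -0.2827, 0.0694, 241, 0.4778, -0.2826, 0.0322] 0.054079566757111196
large [1154, 0.6242, -0.2866, 0.084, 274, 0.6237, -0.2864, 0.0351] 0.05440784601074196
flange [354, 0.6423, 0.2696, 0.0719, 2, 0.6394, 0.272, 0.0252] 0.044380076796942246
tiny [0.6121 0.1476] [0.0684 0.0721] 89.6823501586914 [ 23  23  38  39 498]
small [0.4731 0.2852] [0.0848 0.0858] 6.387372016906738 [ 16  17  52  51 632]
med [6.284e-01 5.000e-04] [0.0976 0.1009] 85.25647735595703 [ 13  15  56  56 696]
large [ 0.4672 -0.147 ] [0.1128 0.1119] 88.21015930175781 [ 11  11  63  62 818]
```

View pics/crop0.png

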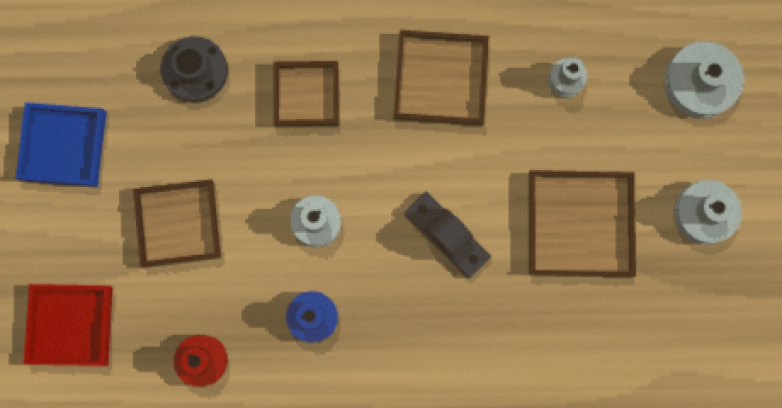

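The measured rim diameters (40, 55, 69, 84 mm) and tray sizes (70, 85, 99, 112 mm) match the descriptions, so every size is identified:

| Size | Pulley | Tray |
|---|---|---|
| Tiny | (0.6275, -0.137) | (0.612, 0.1475) |
| Small | (0.473, 0.138) | (0.473, 0.285) |
| Medium | (0.477, -0.283) | (0.6285, 0.0005) |
| Large | (0.624, -0.2865) | (0.467, -0.147) |

The hubs are round, so I can keep the present yaw. I'll start with the small pulley.

Request:
drive_tool([
  [0.16,-0.29,-0.09,0,0,0,60],
  [0.32,-0.58,-0.18,0,0,0,60],
  [0.47,-0.88,-0.27,0,0,0,60],
], force=40)

```text
clock: 0.35
tcp_pos: [0.2858, 0.4888, 0.2111]
ee_rot: [0.694, -0.694, 0.137, -0.137]
force: [0.2, 0.1, -0.6]
width: 0.0701
```

Request:
drive_tool([
  [0.16,-0.29,-0.09,0,0,0,60],
  [0.32,-0.58,-0.18,0,0,0,60],
  [0.47,-0.88,-0.27,0,0,0,60],
])

```text
clock: 0.6
tcp_pos: [0.3332, 0.4002, 0.1842]
ee_rot: [0.694, -0.694, 0.138, -0.138]
force: [1.3, -0.5, -1.1]
width: 0.06
```

Request:
drive_tool([
  [0.16,-0.29,-0.09,0,0,0,60],
  [0.32,-0.58,-0.18,0,0,0,60],
  [0.47,-0.88,-0.27,0,0,0,60],
])

```text
clock: 0.85
tcp_pos: [0.3802, 0.3123, 0.1573]
ee_rot: [0.694, -0.694, 0.138, -0.138]
force: [0.4, 0.7, -0.1]
width: 0.06
```

Request:
drive_tool([
  [0.16,-0.29,-0.09,0,0,0,60],
  [0.32,-0.58,-0.18,0,0,0,60],
  [0.47,-0.88,-0.27,0,0,0,60],
  [0.47,-0.88,-0.27,0,0,0,60],
])

```text
clock: 1.18
tcp_pos: [0.4288, 0.2169, 0.1291]
ee_rot: [-0.69, 0.696, -0.142, 0.141]
force: [-0.1, -0.2, -0.5]
width: 0.0597
```

Request:
drive_tool([
  [0.2,-0.4,-0.1,0,0,0,60],
  [0.45,-0.8,-0.3,0,0,0,60],
  [0.45,-0.8,-0.3,0,0,0,60],
  [0.45,-0.8,-0.3,0,0,0,60],
  [0.45,-0.8,-0.3,0,0,0,60],
])

```text
clock: 1.6
tcp_pos: [0.4715, 0.1454, 0.1003]
ee_rot: [-0.693, 0.694, -0.139, 0.138]
force: [-0.1, 1.3, -0.2]
width: 0.0599
```

```bash
python3 - <<'E'
from plant import *
import numpy as np
s=observe();print(s['clock'],np.round(s['tcp_pos'],4),np.round(s['qpos'],3),np.round(s['qd'],3))
E
```

```text
1.6 [0.4715 0.1454 0.1003] [-0.275  0.762 -0.191  2.071  0.398  0.344  0.387] [-0.042 -0.016 -0.036  0.003 -0.004 -0.002  0.   ]
```

Request:
drive_tool([
  [0.02,-0.08,-0.2,0,0,0,60],
  [0.02,-0.08,-0.4,0,0,0,60],
  [0.02,-0.08,-0.6,0,0,0,60],
  [0.02,-0.08,-0.7,0,0,0,60],
  [0.02,-0.08,-0.76,0,0,0,60],
  [0.02,-0.08,-0.76,0,0,0,60],
  [0.02,-0.08,-0.76,0,0,0,60],
])

```text
clock: 2.18
tcp_pos: [0.4735, 0.1386, 0.0252]
ee_rot: [0.694, -0.693, 0.137, -0.137]
force: [-0.0, 0.3, 1.0]
width: 0.0598
```

```bash
python3 - <<'E'
from plant import *
import cv2
for n in("wrist","scene"):
    c=read_camera(n);cv2.imwrite(f"pics/{n}1.png",c["pixels"][:,:,::-1])
E
```

```text
(no output)
```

View pics/wrist1.png

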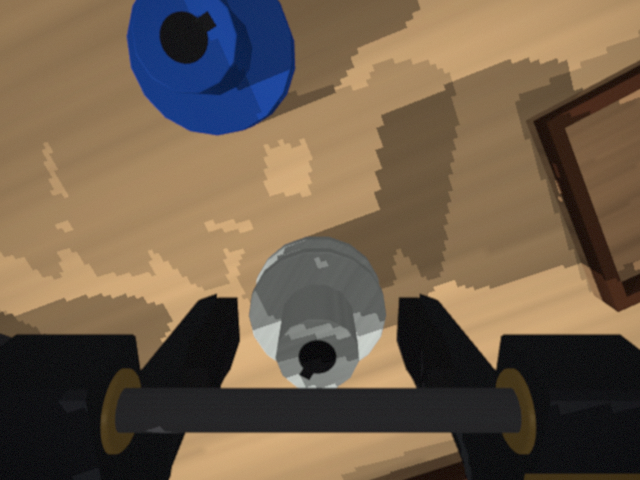

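The wrist view shows the aluminium hub (318,350) centred between the open fingers at (225,340) and (412,340), and the blue look-alike at (210,60) is well clear. Next I grip and lift.

Request:
drive_tool([
  [0,0,0,0,0,0,10],
  [0,0,0,0,0,0,10],
  [0,0,0,0,0,0,10],
  [0,0,0,0,0,0,10],
  [0,0,0,0,0,0,10],
  [0,0,0,0,0,0,10],
], force=40)

```text
clock: 2.78
tcp_pos: [0.4738, 0.1377, 0.0249]
ee_rot: [0.694, -0.693, 0.138, -0.138]
force: [-0.1, -0.8, 2.1]
width: 0.0274
```

Request:
drive_tool([
  [0,0,0.1,0,0,0,10],
  [0,0,0.25,0,0,0,10],
  [0,0,0.4,0,0,0,10],
  [0,0,0.5,0,0,0,10],
  [0,0,0.5,0,0,0,10],
  [0,0,0.5,0,0,0,10],
])

```text
clock: 3.28
tcp_pos: [0.4739, 0.1376, 0.0753]
ee_rot: [0.694, -0.693, 0.137, -0.138]
force: [-0.6, 0.4, -1.8]
width: 0.0272
```

Request:
drive_tool([
  [0,0.1,0,0,0,0,10],
  [0,0.3,0,0,0,0,10],
  [0,0.5,0,0,0,0,10],
  [0,0.7,0,0,0,0,10],
  [0,0.9,0,0,0,0,10],
  [0,1,0,0,0,0,10],
])

```text
clock: 3.78
tcp_pos: [0.4727, 0.242, 0.074]
ee_rot: [0.695, -0.693, 0.137, -0.136]
force: [-0.4, -0.1, -1.5]
width: 0.0276
```

Request:
drive_tool([
  [0,0.15,0,0,0,0,10],
  [0,0.3,0,0,0,0,10],
  [0,0.42,0,0,0,0,10],
  [0,0.47,0,0,0,0,10],
  [0,0.47,0,0,0,0,10],
  [0,0.47,0,0,0,0,10],
  [0,0.47,0,0,0,0,10],
])

```text
clock: 4.37
tcp_pos: [0.4737, 0.2832, 0.0746]
ee_rot: [-0.693, 0.694, -0.138, 0.138]
force: [0.6, 1.0, -1.7]
width: 0.0269
```

```bash
python3 - <<'E'
from plant import *
import cv2
c=read_camera("top");cv2.imwrite("pics/top2.png",cv2.resize(c["pixels"][130:370,80:400,::-1],None,fx=2.4,fy=2.4))
E
```

```text
(no output)
```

View pics/top2.png

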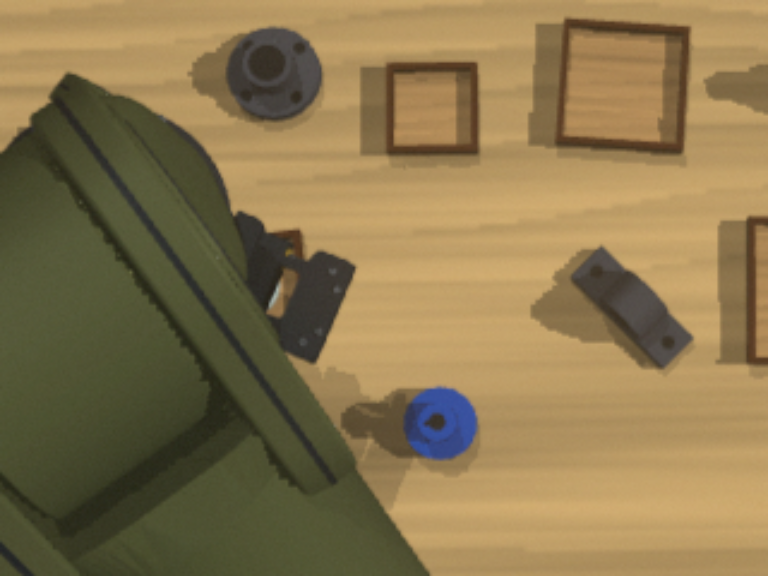

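The arm hides the tray in the top view, though the pulley is still held. Now I lower it to the tray floor (TCP about 0.031) and release.

Request:
drive_tool([
  [0,0.01,-0.12,0,0,0,10],
  [0,0.01,-0.24,0,0,0,10],
  [0,0.01,-0.32,0,0,0,10],
  [0,0.01,-0.38,0,0,0,10],
  [0,0.01,-0.41,0,0,0,10],
  [0,0.01,-0.43,0,0,0,10],
  [0,0.01,-0.44,0,0,0,10],
  [0,0.01,-0.44,0,0,0,10],
  [0,0.01,-0.44,0,0,0,10],
])

```text
clock: 5.17
tcp_pos: [0.4738, 0.2858, 0.0309]
ee_rot: [0.694, -0.693, 0.137, -0.138]
force: [-0.3, 0.0, -1.5]
width: 0.0271
```

```bash
python3 - <<'E'
from plant import *
import cv2
c=read_camera("scene");cv2.imwrite("pics/sc3.png",cv2.resize(c["pixels"][120:300,300:520,::-1],None,fx=3,fy=3))
E
```

```text
(no output)
```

View pics/sc3.png

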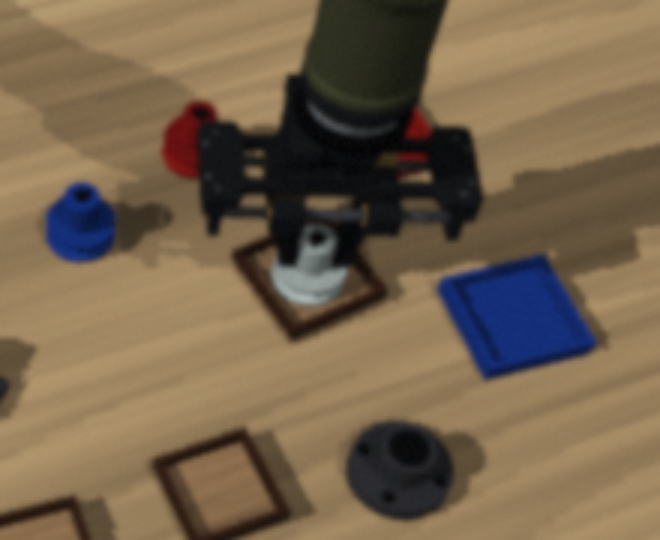

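The pulley (310,280 in the crop) is over the tray floor. The force is still only its weight, so it hasn't quite touched, and I'll lower it slightly further.

Request:
drive_tool([
  [0,0,-0.005,0,0,0,10],
  [0,0,-0.01,0,0,0,10],
  [0,0,-0.01,0,0,0,10],
  [0,0,-0.01,0,0,0,10],
])

```text
clock: 5.55
tcp_pos: [0.4738, 0.2858, 0.0309]
ee_rot: [0.694, -0.693, 0.137, -0.138]
force: [-1.5, -1.3, 8.8]
width: 0.027
```

Request:
drive_tool([
  [0,0,-0.005,0,0,0,10],
  [0,0,-0.01,0,0,0,10],
  [0,0,-0.01,0,0,0,10],
  [0,0,-0.01,0,0,0,10],
])

```text
clock: 5.88
tcp_pos: [0.4739, 0.2858, 0.0308]
ee_rot: [0.694, -0.693, 0.137, -0.138]
force: [-3.2, -1.3, 18.8]
width: 0.0269
```

It touches at TCP z = 0.031. I ease the pressure, open, and rise.

Request:
drive_tool([
  [0,0,0.015,0,0,0,10],
  [0,0,0.015,0,0,0,35],
  [0,0,0.015,0,0,0,55],
  [0,0,0.015,0,0,0,55],
  [0,0,0.015,0,0,0,55],
  [0,0,0.1,0,0,0,55],
  [0,0,0.3,0,0,0,55],
  [0,0,0.6,0,0,0,55],
  [0,0,0.7,0,0,0,55],
  [0,0,0.7,0,0,0,55],
])

```text
clock: 6.72
tcp_pos: [0.4752, 0.2867, 0.1014]
ee_rot: [0.695, -0.692, 0.136, -0.139]
force: [-0.5, 0.3, -0.6]
width: 0.0553
```

Request:
drive_tool([
  [0.1,-0.28,0,0,0,0,55],
  [0.2,-0.56,0,0,0,0,55],
  [0.31,-0.85,0,0,0,0,55],
])

```text
clock: 6.97
tcp_pos: [0.5041, 0.2002, 0.0979]
ee_rot: [-0.694, 0.694, -0.137, 0.136]
force: [0.5, -0.9, -0.3]
width: 0.0549
```

Request:
drive_tool([
  [0.1,-0.28,0,0,0,0,55],
  [0.2,-0.56,0,0,0,0,55],
  [0.31,-0.85,0,0,0,0,55],
])

```text
clock: 7.22
tcp_pos: [0.5351, 0.1143, 0.0977]
ee_rot: [-0.693, 0.694, -0.138, 0.137]
force: [0.3, -0.9, -0.3]
width: 0.0549
```

Request:
drive_tool([
  [0.1,-0.28,0,0,0,0,55],
  [0.2,-0.56,0,0,0,0,55],
  [0.31,-0.85,0,0,0,0,55],
])

```text
clock: 7.47
tcp_pos: [0.5661, 0.0293, 0.0976]
ee_rot: [-0.693, 0.694, -0.138, 0.137]
force: [-0.7, 0.0, 0.1]
width: 0.0555
```

Request:
drive_tool([
  [0.1,-0.28,0,0,0,0,55],
  [0.2,-0.56,0,0,0,0,55],
  [0.31,-0.85,0,0,0,0,55],
])

```text
clock: 7.72
tcp_pos: [0.597, -0.0556, 0.0975]
ee_rot: [-0.694, 0.694, -0.138, 0.137]
force: [-0.1, -0.4, 0.2]
width: 0.0551
```

Request:
drive_tool([
  [0.1,-0.28,0,0,0,0,55],
  [0.2,-0.56,0,0,0,0,55],
  [0.31,-0.83,0,0,0,0,55],
  [0.31,-0.83,0,0,0,0,55],
  [0.31,-0.83,0,0,0,0,55],
  [0.31,-0.83,0,0,0,0,55],
])

```text
clock: 8.22
tcp_pos: [0.6278, -0.1361, 0.0977]
ee_rot: [0.694, -0.693, 0.138, -0.137]
force: [0.9, 0.2, 1.6]
width: 0.055
```

```bash
python3 - <<'E'
from plant import *
import cv2,numpy as np
from h import *
s=observe();print(s['clock'],np.round(s['tcp_pos'],4),np.round(s['qpos'],3),np.round(s['qd'],3))
c=read_camera("top");cv2.imwrite("pics/top4.png",c["pixels"][:,:,::-1])
W=world(c)
u,v,r=184,251,30
w=W[v-r:v+r,u-r:u+r].reshape(-1,3)
for lo,hi in((.021,.032),(.05,.061)):
    p=w[(w[:,2]>lo)&(w[:,2]<hi)][:,:2].astype(np.float32)
    print(len(p),cv2.minEnclosingCircle(p))
E
```

```text
8.2167 [ 0.6278 -0.1361  0.0977] [ 0.329  0.907 -0.349  1.609  0.427  0.705  0.953] [-0.026 -0.011 -0.018  0.01  -0.     0.004  0.003]
476 ((0.4716857969760895, 0.29022976756095886), 0.04872364550828934)
197 ((0.47401162981987, 0.28509896993637085), 0.014664309099316597)
```

View pics/top4.png

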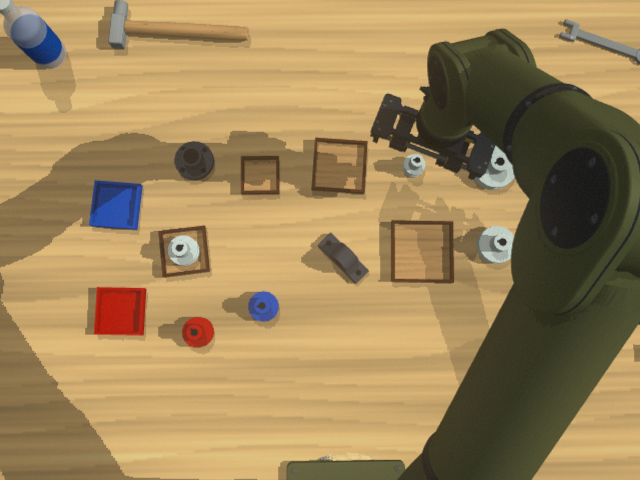

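The small pulley sits centred in its tray at (184,250): hub at (0.474, 0.285), 1 mm off. The gripper is now over the tiny pulley (415,165), so I descend and grip.

Request:
drive_tool([
  [0,-0.01,-0.2,0,0,0,50],
  [0,-0.01,-0.4,0,0,0,50],
  [0,-0.01,-0.6,0,0,0,50],
  [0,-0.01,-0.7,0,0,0,50],
  [0,-0.01,-0.73,0,0,0,50],
  [0,-0.01,-0.73,0,0,0,50],
  [0,-0.01,-0.73,0,0,0,10],
  [0,-0.01,-0.73,0,0,0,10],
  [0,-0.01,-0.73,0,0,0,10],
  [0,-0.01,-0.73,0,0,0,10],
  [0,-0.01,-0.73,0,0,0,10],
  [0,-0.01,-0.73,0,0,0,10],
])

```text
clock: 9.27
tcp_pos: [0.6292, -0.1383, 0.0265]
ee_rot: [0.694, -0.693, 0.137, -0.138]
force: [-0.4, -0.2, 4.3]
width: 0.023
```

Request:
drive_tool([
  [0,0,0,0,0,0,10],
  [0,0,0.1,0,0,0,10],
  [0,0,0.3,0,0,0,10],
  [0,0,0.5,0,0,0,10],
  [0,0,0.7,0,0,0,10],
  [0,0,0.8,0,0,0,10],
  [0,0,0.8,0,0,0,10],
  [0,0,0.8,0,0,0,10],
])

```text
clock: 9.93
tcp_pos: [0.6285, -0.1385, 0.1058]
ee_rot: [-0.694, 0.694, -0.138, 0.138]
force: [-0.0, 0.9, -0.9]
width: 0.023
```

Request:
drive_tool([
  [0,0.15,0,0,0,0,10],
  [-0.02,0.4,0,0,0,0,10],
  [-0.04,0.68,0,0,0,0,10],
  [-0.05,0.95,0,0,0,0,10],
])

```text
clock: 10.27
tcp_pos: [0.6221, -0.041, 0.1042]
ee_rot: [0.694, -0.693, 0.139, -0.137]
force: [1.0, 0.1, -1.1]
width: 0.0229
```

Request:
drive_tool([
  [-0.02,0.3,0,0,0,0,10],
  [-0.04,0.6,0,0,0,0,10],
  [-0.06,0.95,0,0,0,0,10],
])

```text
clock: 10.52
tcp_pos: [0.6161, 0.053, 0.1042]
ee_rot: [-0.693, 0.694, -0.139, 0.137]
force: [0.3, 1.0, -0.6]
width: 0.0231
```

Request:
drive_tool([
  [-0.02,0.3,0,0,0,0,10],
  [-0.04,0.6,0,0,0,0,10],
  [-0.05,0.85,0,0,0,0,10],
  [-0.05,0.96,0,0,0,0,10],
  [-0.05,0.96,0,0,0,0,10],
  [-0.05,0.96,0,0,0,0,10],
  [-0.05,0.96,0,0,0,0,10],
])

```text
clock: 11.1
tcp_pos: [0.6126, 0.1446, 0.1051]
ee_rot: [-0.692, 0.694, -0.139, 0.138]
force: [0.4, -0.6, -1.0]
width: 0.0229
```

```bash
python3 - <<'E'
from plant import *
import cv2
c=read_camera("scene");cv2.imwrite("pics/sc5.png",cv2.resize(c["pixels"][180:360,260:480,::-1],None,fx=3,fy=3))
print(observe()["tcp_pos"],observe()["qpos"])
E
```

```text
[0.61280675 0.14438888 0.10523245] [-0.14688038  0.8759903  -0.29160965  1.65011209  0.36652495  0.67153972
  0.54660163]
```

View pics/sc5.png

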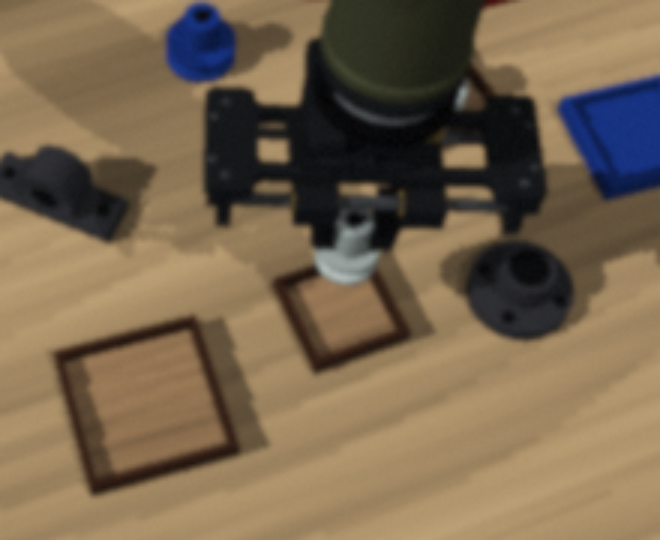

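The tiny pulley is held (345,262 in the crop) above its tray and the flange is clear, so I lower it.

Request:
drive_tool([
  [0,0.03,-0.2,0,0,0,10],
  [0,0.03,-0.4,0,0,0,10],
  [0,0.03,-0.55,0,0,0,10],
  [0,0.03,-0.64,0,0,0,10],
  [0,0.03,-0.68,0,0,0,10],
  [0,0.03,-0.7,0,0,0,10],
  [0,0.03,-0.71,0,0,0,10],
  [0,0.03,-0.72,0,0,0,10],
  [0,0.03,-0.72,0,0,0,10],
  [0,0.03,-0.72,0,0,0,10],
])

```text
clock: 11.98
tcp_pos: [0.6131, 0.1508, 0.0344]
ee_rot: [0.694, -0.693, 0.137, -0.138]
force: [-0.5, 0.2, -0.3]
width: 0.023
```

Request:
drive_tool([
  [0,0,-0.005,0,0,0,10],
  [0,0,-0.01,0,0,0,10],
  [0,0,-0.01,0,0,0,10],
  [0,0,-0.01,0,0,0,10],
])

```text
clock: 12.32
tcp_pos: [0.6127, 0.1507, 0.0328]
ee_rot: [0.694, -0.694, 0.138, -0.138]
force: [-1.0, -0.1, 0.8]
width: 0.0234
```

Request:
drive_tool([
  [0,-0.02,-0.005,0,0,0,10],
  [0,-0.02,-0.01,0,0,0,10],
  [0,-0.02,-0.01,0,0,0,10],
  [0,-0.02,-0.01,0,0,0,10],
])

```text
clock: 12.65
tcp_pos: [0.6128, 0.15, 0.0326]
ee_rot: [0.694, -0.693, 0.137, -0.138]
force: [-1.4, 3.7, 6.1]
width: 0.023
```

Contact at 6 N. I release and rise.

Request:
drive_tool([
  [0,0,0.005,0,0,0,30],
  [0,0,0.005,0,0,0,55],
  [0,0,0.005,0,0,0,55],
  [0,0,0.005,0,0,0,55],
  [0,0,0.1,0,0,0,55],
  [0,0,0.3,0,0,0,55],
  [0,0,0.6,0,0,0,55],
  [0,0,0.68,0,0,0,55],
  [0,0,0.68,0,0,0,55],
])

```text
clock: 13.4
tcp_pos: [0.6147, 0.1492, 0.1028]
ee_rot: [0.695, -0.693, 0.136, -0.14]
force: [-0.6, 0.1, -0.3]
width: 0.0552
```

Next is the large pulley.

Request:
drive_tool([
  [0,-0.3,0,0,0,0,60],
  [0,-0.6,0,0,0,0,60],
  [0,-0.9,0,0,0,0,60],
])

```text
clock: 13.65
tcp_pos: [0.6118, 0.0579, 0.0988]
ee_rot: [-0.693, 0.694, -0.138, 0.137]
force: [0.3, -0.5, -0.2]
width: 0.0605
```

Request:
drive_tool([
  [0,-0.3,0,0,0,0,60],
  [0,-0.6,0,0,0,0,60],
  [0,-0.9,0,0,0,0,60],
])

```text
clock: 13.9
tcp_pos: [0.6116, -0.033, 0.0986]
ee_rot: [-0.693, 0.694, -0.138, 0.137]
force: [0.5, 0.5, 0.0]
width: 0.0601
```

Request:
drive_tool([
  [0,-0.3,0,0,0,0,60],
  [0,-0.6,0,0,0,0,60],
  [0,-0.9,0,0,0,0,60],
])

```text
clock: 14.15
tcp_pos: [0.6116, -0.1229, 0.0986]
ee_rot: [-0.693, 0.694, -0.138, 0.137]
force: [0.6, 1.2, 0.1]
width: 0.0599
```

Request:
drive_tool([
  [0,-0.3,0,0,0,0,60],
  [0,-0.6,0,0,0,0,60],
  [0,-0.9,0,0,0,0,60],
])

```text
clock: 14.4
tcp_pos: [0.6115, -0.2128, 0.0985]
ee_rot: [0.694, -0.694, 0.138, -0.137]
force: [1.5, -0.9, -0.5]
width: 0.06
```

Request:
drive_tool([
  [0.05,-0.3,0,0,0,0,60],
  [0.1,-0.6,0,0,0,0,60],
  [0.1,-0.75,0,0,0,0,60],
  [0.1,-0.75,0,0,0,0,60],
  [0.1,-0.75,0,0,0,0,60],
  [0.1,-0.75,0,0,0,0,60],
])

```text
clock: 14.9
tcp_pos: [0.6226, -0.2831, 0.0993]
ee_rot: [0.695, -0.693, 0.137, -0.136]
force: [0.4, 0.5, -1.0]
width: 0.06
```

```bash
python3 - <<'E'
from plant import *
import cv2,numpy as np
from h import *
s=observe();print(s['clock'],np.round(s['tcp_pos'],4),np.round(s['qpos'],3),np.round(s['qd'],3))
c=read_camera("top");cv2.imwrite("pics/top6.png",c["pixels"][:,:,::-1])
c2=read_camera("wrist");cv2.imwrite("pics/wr6.png",c2["pixels"][:,:,::-1])
W=world(c)
u,v,r=260,172,25
w=W[v-r:v+r,u-r:u+r].reshape(-1,3)
p=w[(w[:,2]>.048)&(w[:,2]<.061)][:,:2].astype(np.float32)
print(len(p),cv2.minEnclosingCircle(p))
E
```

```text
14.9 [ 0.6226 -0.2831  0.0993] [ 0.556  0.957 -0.394  1.465  0.444  0.811  1.186] [-0.014 -0.006 -0.009  0.     0.002  0.003  0.003]
147 ((0.6106346845626831, 0.15015950798988342), 0.012181545607745647)
```

View pics/top6.png

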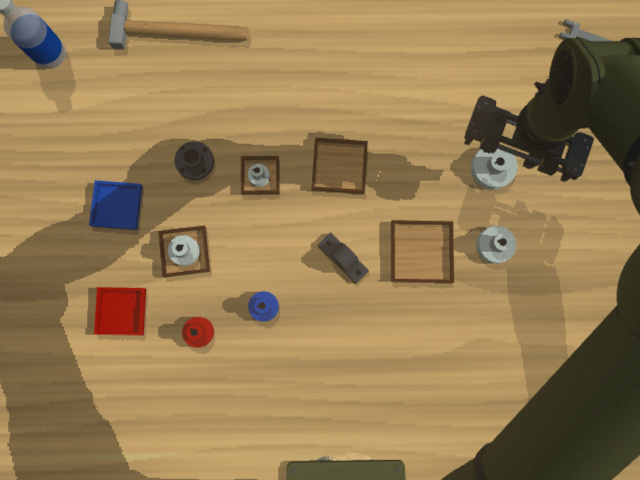

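View pics/wr6.png

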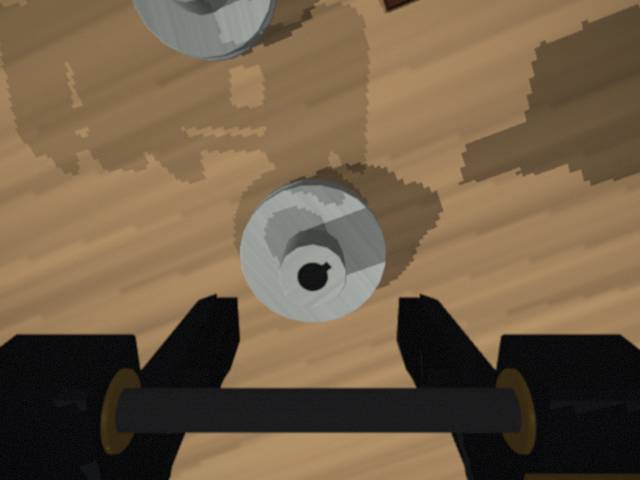

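The tiny pulley is in its tray at (259,174): hub at (0.611, 0.150), 3 mm off centre. The wrist view shows the large hub (313,275) centred between the fingers, so I descend and grip.

Request:
drive_tool([
  [0.01,-0.03,-0.2,0,0,0,60],
  [0.01,-0.03,-0.4,0,0,0,60],
  [0.01,-0.03,-0.6,0,0,0,60],
  [0.01,-0.03,-0.7,0,0,0,60],
  [0.01,-0.03,-0.74,0,0,0,60],
  [0.01,-0.03,-0.74,0,0,0,60],
  [0.01,-0.03,-0.74,0,0,0,10],
  [0.01,-0.03,-0.74,0,0,0,10],
  [0.01,-0.03,-0.74,0,0,0,10],
  [0.01,-0.03,-0.74,0,0,0,10],
  [0.01,-0.03,-0.74,0,0,0,10],
  [0.01,-0.03,-0.74,0,0,0,10],
], force=50)

```text
clock: 16.0
tcp_pos: [0.6249, -0.2884, 0.0269]
ee_rot: [0.694, -0.693, 0.137, -0.138]
force: [1.5, 2.6, 5.3]
width: 0.033
```

Request:
drive_tool([
  [0,0,0,0,0,0,10],
  [0,0,0.1,0,0,0,10],
  [0,0,0.3,0,0,0,10],
  [0,0,0.5,0,0,0,10],
  [0,0,0.7,0,0,0,10],
  [0,0,0.8,0,0,0,10],
  [0,0,0.8,0,0,0,10],
  [0,0,0.8,0,0,0,10],
])

```text
clock: 16.67
tcp_pos: [0.623, -0.2899, 0.1055]
ee_rot: [-0.693, 0.694, -0.138, 0.138]
force: [-0.2, -0.6, -3.5]
width: 0.0329
```

Request:
drive_tool([
  [-0.1,0.1,0,0,0,0,10],
  [-0.3,0.27,0,0,0,0,10],
  [-0.54,0.5,0,0,0,0,10],
  [-0.78,0.71,0,0,0,0,10],
])

```text
clock: 17.0
tcp_pos: [0.5433, -0.2175, 0.104]
ee_rot: [0.694, -0.693, 0.139, -0.137]
force: [0.9, 0.5, -3.3]
width: 0.033
```

Request:
drive_tool([
  [-0.25,0.23,0,0,0,0,10],
  [-0.5,0.46,0,0,0,0,10],
  [-0.7,0.64,0,0,0,0,10],
  [-0.78,0.71,0,0,0,0,10],
  [-0.78,0.71,0,0,0,0,10],
  [-0.78,0.71,0,0,0,0,10],
  [-0.78,0.71,0,0,0,0,10],
])

```text
clock: 17.58
tcp_pos: [0.4686, -0.1482, 0.1053]
ee_rot: [-0.693, 0.694, -0.138, 0.138]
force: [0.7, 0.3, -2.7]
width: 0.0327
```

```bash
python3 - <<'E'
from plant import *
import cv2
c=read_camera("scene");cv2.imwrite("pics/sc7.png",cv2.resize(c["pixels"][200:400,100:340,::-1],None,fx=3,fy=3))
print(observe()["tcp_pos"],observe()["qpos"])
E
```

```text
[ 0.46875369 -0.14837611  0.10532506] [ 0.37882722  0.75585533 -0.26956662  2.07293045  0.52091963  0.37618766
  0.86797591]
```

View pics/sc7.png

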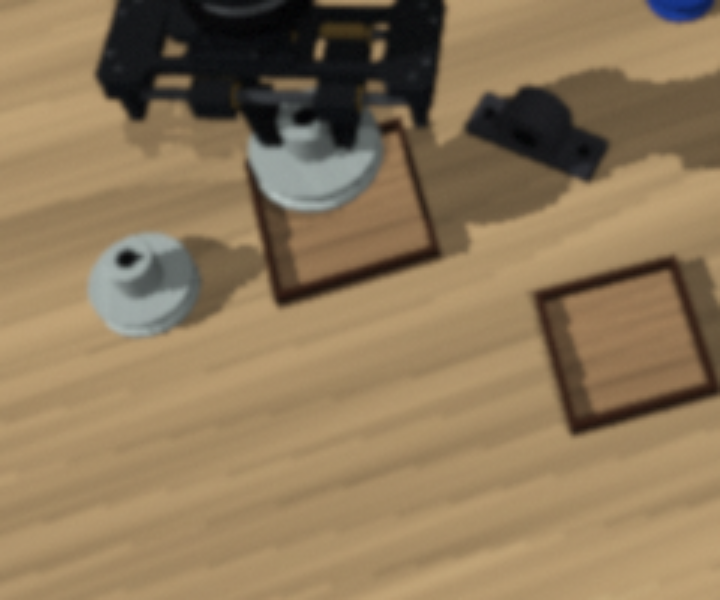

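The large pulley (315,150 in the crop) is held level above its tray. I lower it.

Request:
drive_tool([
  [-0.01,0,-0.2,0,0,0,10],
  [-0.01,0,-0.4,0,0,0,10],
  [-0.01,0,-0.55,0,0,0,10],
  [-0.01,0,-0.64,0,0,0,10],
  [-0.01,0,-0.68,0,0,0,10],
  [-0.01,0,-0.7,0,0,0,10],
  [-0.01,0,-0.71,0,0,0,10],
  [-0.01,0,-0.72,0,0,0,10],
  [-0.01,0,-0.72,0,0,0,10],
  [-0.01,0,-0.72,0,0,0,10],
])

```text
clock: 18.47
tcp_pos: [0.467, -0.1475, 0.0342]
ee_rot: [0.694, -0.694, 0.137, -0.138]
force: [0.8, -0.2, -2.9]
width: 0.0328
```

Request:
drive_tool([
  [0,0,-0.005,0,0,0,10],
  [0,0,-0.01,0,0,0,10],
  [0,0,-0.01,0,0,0,10],
  [0,0,-0.01,0,0,0,10],
])

```text
clock: 18.8
tcp_pos: [0.4668, -0.1474, 0.0329]
ee_rot: [0.694, -0.694, 0.137, -0.138]
force: [0.7, -0.6, -2.3]
width: 0.0327
```

Request:
drive_tool([
  [0,0,-0.005,0,0,0,10],
  [0,0,-0.01,0,0,0,10],
  [0,0,-0.01,0,0,0,10],
  [0,0,-0.01,0,0,0,10],
])

```text
clock: 19.13
tcp_pos: [0.4667, -0.1475, 0.0328]
ee_rot: [-0.693, 0.694, -0.137, 0.138]
force: [-1.5, -0.2, 10.6]
width: 0.0329
```

It has touched down at 11 N, so I release and rise.

Request:
drive_tool([
  [0,0,0.008,0,0,0,40],
  [0,0,0.008,0,0,0,60],
  [0,0,0.008,0,0,0,60],
  [0,0,0.008,0,0,0,60],
  [0,0,0.1,0,0,0,60],
  [0,0,0.3,0,0,0,60],
  [0,0,0.6,0,0,0,60],
  [0,0,0.68,0,0,0,60],
  [0,0,0.68,0,0,0,60],
])

```text
clock: 19.88
tcp_pos: [0.468, -0.1478, 0.102]
ee_rot: [0.694, -0.693, 0.136, -0.139]
force: [0.4, -0.4, -0.1]
width: 0.0602
```

Request:
drive_tool([
  [0.02,-0.22,0,0,0,0,60],
  [0.05,-0.45,0,0,0,0,60],
  [0.05,-0.68,0,0,0,0,60],
])

```text
clock: 20.13
tcp_pos: [0.4719, -0.2157, 0.0991]
ee_rot: [0.694, -0.694, 0.137, -0.137]
force: [1.0, -0.6, -0.9]
width: 0.0599
```

Request:
drive_tool([
  [0.02,-0.22,0,0,0,0,60],
  [0.05,-0.45,0,0,0,0,60],
  [0.05,-0.68,0,0,0,0,60],
  [0.05,-0.68,0,0,0,0,60],
  [0.05,-0.68,0,0,0,0,60],
  [0.05,-0.68,0,0,0,0,60],
  [0.05,-0.68,0,0,0,0,60],
])

```text
clock: 20.72
tcp_pos: [0.4766, -0.2815, 0.0993]
ee_rot: [0.694, -0.693, 0.137, -0.136]
force: [-0.2, 1.1, 0.5]
width: 0.0599
```

```bash
python3 - <<'E'
from plant import *
import cv2,numpy as np
s=observe();print(s['clock'],np.round(s['tcp_pos'],4),np.round(s['qpos'],3),np.round(s['qd'],3))
c2=read_camera("wrist");cv2.imwrite("pics/wr8.png",c2["pixels"][:,:,::-1])
E
```

```text
20.7167 [ 0.4766 -0.2815  0.0993] [ 0.665  0.823 -0.364  1.888  0.54   0.53   1.115] [-0.006 -0.005 -0.001 -0.002 -0.     0.004  0.001]
```

View pics/wr8.png

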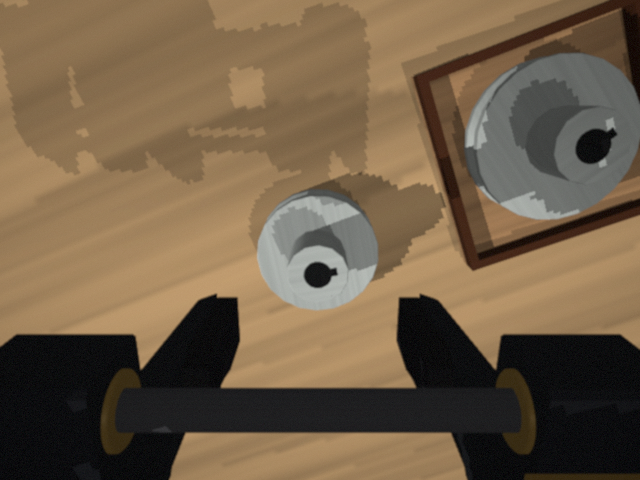

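The medium hub (318,273) is centred between the fingers, and the large pulley lies flat in its tray (560,140). I descend and grip the medium one.

Request:
drive_tool([
  [0,-0.01,-0.2,0,0,0,60],
  [0,-0.01,-0.4,0,0,0,60],
  [0,-0.01,-0.6,0,0,0,60],
  [0,-0.01,-0.7,0,0,0,60],
  [0,-0.01,-0.74,0,0,0,60],
  [0,-0.01,-0.74,0,0,0,60],
  [0,-0.01,-0.74,0,0,0,10],
  [0,-0.01,-0.74,0,0,0,10],
  [0,-0.01,-0.74,0,0,0,10],
  [0,-0.01,-0.74,0,0,0,10],
  [0,-0.01,-0.74,0,0,0,10],
  [0,-0.01,-0.74,0,0,0,10],
])

```text
clock: 21.77
tcp_pos: [0.4773, -0.2841, 0.0264]
ee_rot: [0.694, -0.693, 0.137, -0.138]
force: [0.6, 1.8, 4.7]
width: 0.0298
```

Request:
drive_tool([
  [0,0,0,0,0,0,10],
  [0,0,0.1,0,0,0,10],
  [0,0,0.3,0,0,0,10],
  [0,0,0.5,0,0,0,10],
  [0,0,0.7,0,0,0,10],
  [0,0,0.9,0,0,0,10],
  [0,0,0.9,0,0,0,10],
  [0,0,0.9,0,0,0,10],
])

```text
clock: 22.43
tcp_pos: [0.4767, -0.2849, 0.1165]
ee_rot: [-0.693, 0.694, -0.137, 0.138]
force: [-0.9, -0.5, -1.3]
width: 0.0299
```

Request:
drive_tool([
  [0.07,0.12,0,0,0,0,10],
  [0.2,0.38,0,0,0,0,10],
  [0.36,0.67,0,0,0,0,10],
  [0.51,0.95,0,0,0,0,10],
])

```text
clock: 22.77
tcp_pos: [0.5269, -0.1886, 0.1142]
ee_rot: [-0.693, 0.694, -0.139, 0.137]
force: [0.1, 0.1, -1.4]
width: 0.03
```

Request:
drive_tool([
  [0.16,0.3,0,0,0,0,10],
  [0.33,0.62,0,0,0,0,10],
  [0.51,0.95,0,0,0,0,10],
])

```text
clock: 23.02
tcp_pos: [0.5777, -0.0935, 0.114]
ee_rot: [-0.693, 0.694, -0.139, 0.137]
force: [0.1, -1.0, -1.9]
width: 0.0296
```

Request:
drive_tool([
  [0.16,0.3,0,0,0,0,10],
  [0.33,0.6,0,0,0,0,10],
  [0.45,0.83,0,0,0,0,10],
  [0.5,0.93,0,0,0,0,10],
  [0.5,0.93,0,0,0,0,10],
  [0.5,0.93,0,0,0,0,10],
  [0.5,0.93,0,0,0,0,10],
])

```text
clock: 23.6
tcp_pos: [0.6271, -0.0048, 0.1148]
ee_rot: [-0.692, 0.695, -0.139, 0.138]
force: [-0.4, 1.0, 0.1]
width: 0.03
```

```bash
python3 - <<'E'
from plant import *
import cv2
c=read_camera("scene");cv2.imwrite("pics/sc9.png",cv2.resize(c["pixels"][200:400,180:420,::-1],None,fx=3,fy=3))
print(observe()["tcp_pos"],observe()["qpos"])
E
```

```text
[ 0.6273055  -0.00485395  0.11506516] [ 0.12271742  0.86604319 -0.34836869  1.64999528  0.41795374  0.70303078
  0.73997211]
```

View pics/sc9.png

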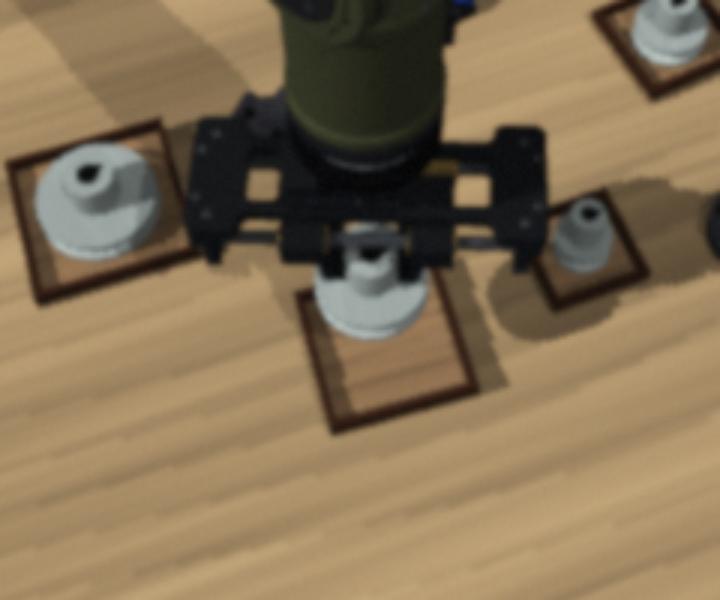

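The medium pulley is over its tray (370,290 in the crop), so I lower it.

Request:
drive_tool([
  [0.01,0.03,-0.2,0,0,0,10],
  [0.01,0.03,-0.4,0,0,0,10],
  [0.01,0.03,-0.58,0,0,0,10],
  [0.01,0.03,-0.7,0,0,0,10],
  [0.01,0.03,-0.76,0,0,0,10],
  [0.01,0.03,-0.79,0,0,0,10],
  [0.01,0.03,-0.81,0,0,0,10],
  [0.01,0.03,-0.815,0,0,0,10],
  [0.01,0.03,-0.815,0,0,0,10],
  [0.01,0.03,-0.815,0,0,0,10],
])

```text
clock: 24.48
tcp_pos: [0.6302, 0.0017, 0.035]
ee_rot: [0.694, -0.693, 0.137, -0.138]
force: [0.1, -0.0, -1.8]
width: 0.0297
```

Request:
drive_tool([
  [0,0,-0.005,0,0,0,10],
  [0,0,-0.01,0,0,0,10],
  [0,0,-0.01,0,0,0,10],
  [0,0,-0.01,0,0,0,10],
])

```text
clock: 24.82
tcp_pos: [0.6297, 0.0017, 0.0333]
ee_rot: [0.694, -0.694, 0.138, -0.138]
force: [-1.0, 0.2, -1.4]
width: 0.0302
```

Request:
drive_tool([
  [0,0,-0.005,0,0,0,10],
  [0,0,-0.01,0,0,0,10],
  [0,0,-0.01,0,0,0,10],
  [0,0,-0.01,0,0,0,10],
])

```text
clock: 25.15
tcp_pos: [0.6296, 0.0016, 0.0325]
ee_rot: [-0.694, 0.694, -0.138, 0.138]
force: [-0.9, -0.1, 1.6]
width: 0.0296
```

It has touched, so I release, rise, and back away for a last check.

Request:
drive_tool([
  [0,0,0,0,0,0,40],
  [0,0,0,0,0,0,60],
  [0,0,0,0,0,0,60],
  [0,0,0,0,0,0,60],
  [0,0,0.1,0,0,0,60],
  [0,0,0.3,0,0,0,60],
  [0,0,0.6,0,0,0,60],
  [0,0,0.9,0,0,0,60],
  [0,0,0.9,0,0,0,60],
])

```text
clock: 25.9
tcp_pos: [0.6336, 0.0024, 0.1286]
ee_rot: [0.695, -0.692, 0.134, -0.141]
force: [1.4, -0.5, 0.6]
width: 0.0602
```

Request:
drive_tool([
  [0,-0.3,0.1,0,0,0,60],
  [0,-0.6,0.2,0,0,0,60],
  [0,-0.9,0.3,0,0,0,60],
])

```text
clock: 26.15
tcp_pos: [0.6296, -0.0889, 0.1533]
ee_rot: [0.694, -0.694, 0.137, -0.137]
force: [0.2, -0.4, -0.4]
width: 0.0601
```

Request:
drive_tool([
  [0,-0.3,0.1,0,0,0,60],
  [0,-0.6,0.2,0,0,0,60],
  [0,-0.9,0.3,0,0,0,60],
])

```text
clock: 26.4
tcp_pos: [0.6294, -0.1799, 0.1832]
ee_rot: [-0.694, 0.694, -0.138, 0.138]
force: [0.2, 0.0, -0.5]
width: 0.06
```

Request:
drive_tool([
  [0,-0.3,0.1,0,0,0,60],
  [0,-0.6,0.2,0,0,0,60],
  [0,-0.9,0.3,0,0,0,60],
  [0,-0.9,0.3,0,0,0,60],
  [0,-0.9,0.3,0,0,0,60],
  [0,-0.9,0.3,0,0,0,60],
])

```text
clock: 26.9
tcp_pos: [0.6295, -0.2673, 0.2122]
ee_rot: [0.694, -0.693, 0.138, -0.137]
force: [0.3, 0.2, -0.3]
width: 0.06
```

```bash
python3 - <<'E'
from plant import *
import cv2,numpy as np
from h import *
s=observe();print(s['clock'],np.round(s['tcp_pos'],4),np.round(s['qd'],3))
c=read_camera("top");cv2.imwrite("pics/top10.png",c["pixels"][:,:,::-1])
W=world(c)
for n,u,v,T in(("tiny",259,172,(.6121,.1476)),("small",184,250,(.4731,.2852)),("med",341,163,(.6284,.0005)),("large",425,250,(.4672,-.147)),("flange",194,160,(.6423,.2696))):
    r=28
    w=W[v-r:v+r,u-r:u+r].reshape(-1,3)
    lo,hi=(.015,.026) if n=="flange" else (.049,.062)
    k=(w[:,2]>lo)&(w[:,2]<hi);p=w[k][:,:2].astype(np.float32)
    ce,q=cv2.minEnclosingCircle(p)
    # rim top height and tilt
    d=np.hypot(w[:,0]-ce[0],w[:,1]-ce[1]);R=dict(tiny=.019,small=.026,med=.033,large=.04,flange=.03)[n]
    m=(d<R)&(w[:,2]>.018)&(w[:,2]<.034)
    A=np.c_[w[m][:,:2]-ce,np.ones(m.sum())];co=np.linalg.lstsq(A,w[m][:,2],rcond=None)[0]
    print(n,np.round(ce,4),"diam",round(2*q,4),"off mm",np.round(1e3*(np.array(ce)-T),1),"rim z",round(np.median(w[m][:,2]),4),"tilt",np.round(co[:2],3),"hubtop",round(np.median(w[k][:,2]),4))
E
```

```text
26.9 [ 0.6295 -0.2673  0.2122] [-0.025  0.003 -0.019  0.015 -0.001 -0.002  0.002]
tiny [0.6109 0.1496] diam 0.0244 off mm [-1.2  2. ] rim z 0.0269 tilt [-0.003 -0.009] hubtop 0.0546
small [0.4733 0.2854] diam 0.0282 off mm [0.2 0.2] rim z 0.027 tilt [ 0.003 -0.012] hubtop 0.0544
med [0.6285 0.0009] diam 0.0314 off mm [0.1 0.4] rim z 0.0265 tilt [-0.008  0.006] hubtop 0.0544
large [ 0.4649 -0.1473] diam 0.0345 off mm [-2.3 -0.3] rim z 0.0264 tilt [-0.005 -0.001] hubtop 0.0545
flange [0.6422 0.2697] diam 0.0721 off mm [-0.1  0.1] rim z 0.0233 tilt [-0.099 -0.024] hubtop 0.0162
```

View pics/top10.png

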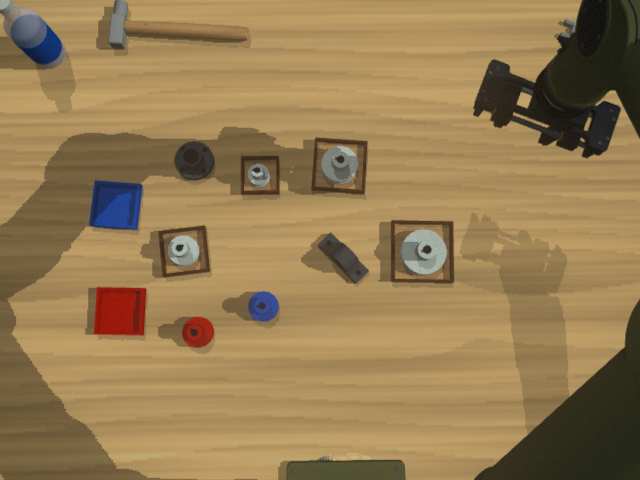

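The pulleys lie flat and centred in their own trays at (259,175), (184,250), (340,164) and (424,251). The flange (194,160), the block (343,258) and the look-alikes are where they started, and the arm is clear. I hand the job in.

```bash
python3 - <<'E'
from plant import *
print(close_job())
E
```

```text
the job is handed in; nothing more can be done
None
```

All four pulleys were set down hub up, each in the tray of its own size, and the job was handed in at about 27 s of the 99 s allowed. The hand-in reports no verdict.

- **Position:** the last top-camera check put the pulleys about 2.3 mm (tiny), 0.3 mm (small), 0.4 mm (medium) and 2.3 mm (large) from their tray centres, against the 15 mm allowed.
- **Height and tilt:** rim tops measured 26.4–27.0 mm above the work surface, against 26 mm expected for a pulley flat on its tray floor. The tilts came out at 0.013 rad or less.
- **Left alone:** the flange measured within 0.2 mm of its start. I checked the block and the red and blue look-alikes only by eye, and they looked unmoved. The gripper was clear of everything at the end.
- **Set-down force:** each pulley was lowered until the wrist force showed contact. The highest reading was about 19 N, when I pressed the small pulley one step further than needed.
- **Failed checks:** one rim-circle fit on the small pulley came out wrong because it picked up tray pixels, so I relied on the hub fit there. The flange tilt and height numbers in the last check also mean nothing, because that fit was set up for pulleys.

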